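# Bring the marked jar round to the pointer and hold the sprung carousel

## Robot

A 7-joint arm with a two-finger parallel gripper is mounted at the origin on the work surface; the furniture and walls round the work are solid. World frame = base frame: x ahead of the robot, y to its left, z up, the work surface at z = 0. Lengths are in m, angles in rad, forces in N, time in s.
With the tool pointing down it reaches from about 0.4 to 0.875 m from the base axis. Payload 19.3 kg.
Tool frame: the origin (TCP) lies between the finger pads; the fingertips stand 14 mm ahead of it and the grasp point (between the pads) lies 5 mm behind it; z points along the fingers, y is the line along which they close (so a half turn about z gives the same grasp; the last joint's range is limited). The gripper opens to 85 mm and grips with 20 to 120 N. Pads are 22 mm wide; open, the fingers measure 114 mm over their backs; the gripper's body (76 mm by 85 mm) begins 54 mm behind the grasp point. The pads swing forward as they close: fully open they stand 13 mm farther back than shut.
Start: joints at [-1.345, 0.521, -0.036, 1.599, 0.021, 1.021, -0.113], TCP at [0.182, 0.598, 0.245] pointing down, gripper open.
Joint ranges: [-2.91, 2.91], [-0.3, 2.13], [-1.5, 1.42], [0.17, 2.43], [-1.26, 4.41], [0.16, 1.93], [-2.52, 2.52]. Speed limits (rad/s): [1.89, 1.89, 2.39, 2.39, 3.01, 3.01, 3.01].

## Interface

Orientations are given as a 3x3 rotation matrix whose columns are the frame's x, y, z axes.
In Python, from station import manip gives the robot as it stands.
- The arm moves only by the tool carry_out, never from a script. Its argument "targets" is a list of rows, each a list of 2 entries, a list of its own where there are three numbers: the shift along the tool's x, y, z in units of 30 mm (1.0 is 30 mm), then the turn about the tool's z in units of 6 degrees (1.0 is 6 degrees). A call has 1 to 12 rows; each row shifts and turns the commanded pose from where the row before left it, along the tool's axes as they then stand; what a row does not reach is not made up. A row lasts 1/12 s, in which the tool goes at most 41.7 mm and 7.16 degrees, less where a joint would pass 70% of its speed; a pose out of reach is approached as far as the arm can. A call is refused whole if a number of a shift passes 1 or a number of a turn 1, either way. A call with a gripper value outside its range is refused whole. "claw" is the opening, from 0 (shut) to 1 (fully open), set as the call begins (left out, the last holds). The fingers move at their own pace and stop on an object; the grip force is fixed at half the most. Time passes only in rows, so rows that do not move let the fingers close. It gives the time, the measured TCP pose, the force, the opening and the grip force at its end, in the units of the state.
- manip.get_obs(): the state, without advancing time (a new reading comes with each control period).
- manip.get_image(name): name is "side" or "top" or "wrist"; returns the picture (384x512x3 uint8, red, green, blue); there is no depth.
- manip.calibration(name): a dict with "fx", "fy", "cx", "cy" (pixels), "R" (3x3) and "t" (3): a world point X has camera coordinates R X + t. Camera axes: x right, y down, z forward; pixel columns grow to the right and rows downward; lengths in m; the calibration is good to about 2 mm. A picture is of the moment at which its call begins: read the wrist's pose just before it. calibration takes no time and is no camera call; for the wrist camera it gives the pose at the moment of the call.
- manip.job_done(): hands the job in; it is judged then, once.
The state is a dict: "time_s": time; "q": joint angles; "dq": joint speeds; "tau": joint torques, N m; "eef_pos": TCP position; "tcp_rot": TCP orientation; "ft_force": force on the tool from outside, world axes, zero at the start; "torque": the same for the moment, N m; "opening": finger opening in m; "grasp_force": force on a finger pad.
Only numpy, scipy, OpenCV 4.12 (cv2) and the standard library are available. Lean on these libraries where they do the work, as an engineer would, in place of code of your own. Each camera call takes 0.05 s, during which the arm holds its last target. There are 200 camera calls.

## Task

Turn the sprung jar carousel until the one jar with the tall knob on its lid stands right at the pointer on the front of the base, smoothly and without letting the carousel fly back. It springs back if let go, so hold it still there with the gripper for at least three seconds, and finish while still holding it. Leave the four loose things round it where they are: the wood block, the tin, the tape roll and the sanding block.

Things in the scene. Friction and masses are not known exactly. Their poses are not given: they have to be found in the camera images.
- carousel_base: fixed round wooden base of the carousel, 236 mm in diameter, 17 mm high; origin on the turning axis at the table top, z up; its pointer is a flat pointed dark wooden tongue, 40 mm wide and 18 mm high, with a brass line along its top; it sticks out along the base's own -x, roughly towards the robot, to about 167 mm from the axis
- pointer (a point): point at the tip of the base's pointer, 165 mm from the axis, 18 mm above the table
- carousel: turning wooden disc on the base, 224 mm in diameter, top 33 mm above the table. Fixed to it are five dark turned jars (jars and lids do not come off), 52 mm in diameter, evenly spaced 80 mm from the centre: four with flat lids, top 79 mm above the table, one with a tall knob. Origin on the turning axis at the table top, z up; the marked jar lies along its own -x
- post_top (a point): top of the carousel's centre post (24 mm wide), on the turning axis, 86 mm above the table. The carousel rests where it starts; it turns either way up to 3.5 rad from there and is then stopped. A light damped spring (0.06 N m/rad, at most about 2.6 N at the knob) turns it back when let go
- tall_knob (a point): point on the axis of the marked jar's knob, 110 mm above the table, 80 mm from the turning axis. The knob is an upright round wooden post 22 mm in diameter, straight from 83 to 131 mm above the table, top at 135 mm; nothing else on the carousel is above 86 mm. It starts 0.8 rad or more round from the pointer, on either side, at most half a turn
- wood_block: loose plain wooden block 45x60x30 mm on the table beside the carousel, to be left alone; origin at the centre of its underside
- wax_tin: loose round tin, 68 mm in diameter, 43 mm high, on the table beside the carousel, to be left alone; origin at the centre of its underside
- masking_tape: loose roll of tape lying flat, 98 mm in diameter, 25 mm high, beside or behind the carousel, to be left alone; origin at the centre of its underside
- sanding_block: loose cork sanding block 67x112x33 mm beside or behind the carousel, to be left alone; origin at the centre of its underside

How it is judged:
By the outcome, as a careful person would: the job done as asked, in the order asked, and still so for the second after the job is handed in, while the arm keeps its last pose, push and grip.
It also fails if it takes over 51 s, if anything falls off the work surface, if the arm or the gripper's body presses on something with over 40 N, if the wrist force passes 120 N, or if a joint passes its speed limit or range.

## Working session

There is one attempt and no reset: what is moved stays moved. The work goes in short steps, Python scripts to look and compute and a tool call to move; the robot and the scene stay as the last step left them, time stands still between calls to the robot, and variables do not carry over. Pictures are saved under pics/ and viewed, at most 10 in all, crops included, and the job is handed in when it is done.

Besides the shell and the picture viewer there is one more tool, called after ">>>" in YAML: its name, and indented under it one key for each argument. carry_out: Moves the arm, as the interface text tells. Its arguments: {"type":"object","properties":{"targets":{"type":"array","items":{"type":"array"}},"claw":{"type":"number"}},"required":["targets"]}

```bash
mkdir -p pics; python3 - <<'E'
from station import manip
import cv2,numpy as np
o=manip.get_obs();print(o['time_s'],o['eef_pos'],o['tcp_rot'],o['opening'])
for n in("top","side"):
    im=manip.get_image(n);cv2.imwrite(f'pics/{n}0.png',im[:,:,::-1])
    c=manip.calibration(n);print(n,c)
a=cv2.imread('pics/top0.png');b=cv2.imread('pics/side0.png')
cv2.imwrite('pics/both.png',np.vstack([a,b])[:, :])
E
```

```text
0.0 [0.1821236  0.59754933 0.24475751] [[-9.56566452e-01  2.91514266e-01 -2.34838265e-04]
 [ 2.91514347e-01  9.56565858e-01 -1.06950685e-03]
 [-8.71382377e-05 -1.09151310e-03 -9.99999401e-01]] 0.08539892183754245
top {'fx': 395.518406683576, 'fy': 395.518406683576, 'cx': 253.50191604083548, 'cy': 186.0146510585083, 'R': array([[-0.00849465, -0.99989784, -0.01149527],
       [-0.98625689,  0.01027452, -0.16489928],
       [ 0.16500054,  0.00993653, -0.98624342]]), 't': array([0.04818047, 0.56249675, 1.01829612])}
side {'fx': 420.7634049841263, 'fy': 420.7634049841263, 'cx': 249.50985112403157, 'cy': 195.72699262817548, 'R': array([[ 0.99830237, -0.05487304, -0.01952761],
       [-0.04535976, -0.52215412, -0.85164404],
       [ 0.03653587,  0.85108403, -0.52375672]]), 't': array([-0.56927372,  0.12821263,  1.04805912])}
```

View pics/top0.png

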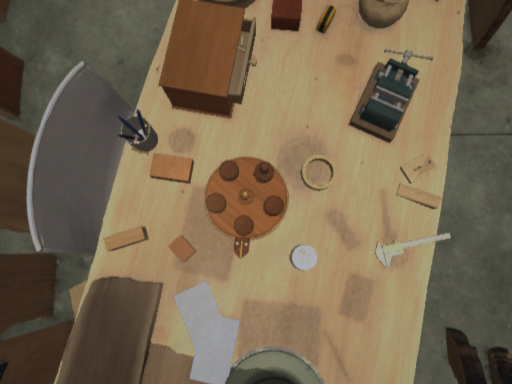

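View pics/side0.png

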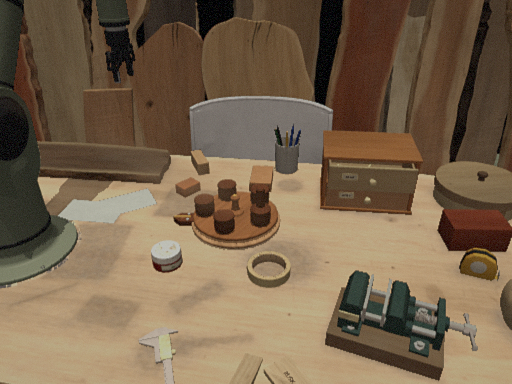

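The top view shows the carousel near (246,197), the pointer near (241,248), and the jar at (263,170) perhaps carrying the knob. I'll zoom in to check.

```bash
python3 - <<'E'
import cv2,numpy as np
a=cv2.imread('pics/top0.png')[145:265,190:340];b=cv2.imread('pics/side0.png')[150:270,150:300]
f=lambda i:cv2.resize(i,None,fx=4,fy=4,interpolation=cv2.INTER_CUBIC)
cv2.imwrite('pics/z.png',cv2.resize(np.hstack([a,b]),(800,320),interpolation=cv2.INTER_CUBIC))
cv2.imwrite('pics/zt.png',f(a))
E
```

```text
(no output)
```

View pics/zt.png

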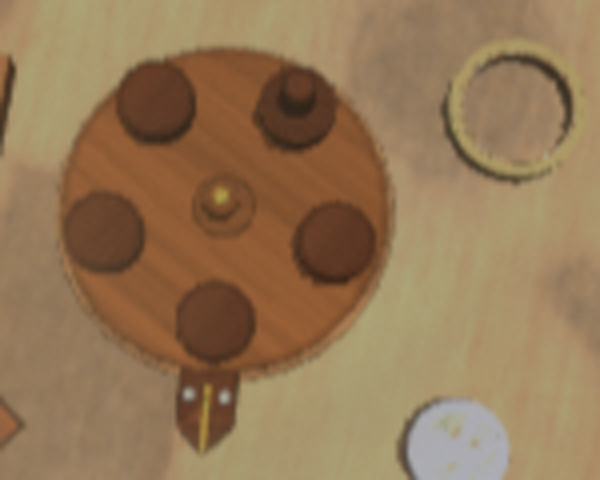

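View pics/z.png

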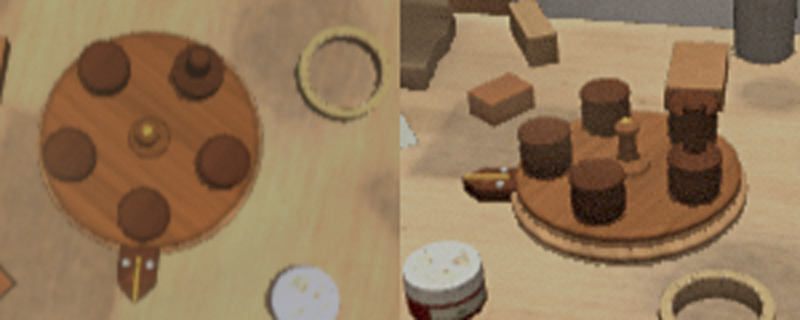

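Knob top is at about (264,167.5) in the top picture, post top at (245,194), and the pointer tip at (240.8,258). The knob sits at the back right.

```bash
cat > h.py <<'E'
from station import manip
import numpy as np
def ray(n,u,v,z,c=None):
    c=c or manip.calibration(n)
    d=c['R'].T@[(u-c['cx'])/c['fx'],(v-c['cy'])/c['fy'],1]; o=-c['R'].T@c['t']
    return o+d*(z-o[2])/d[2]
E
python3 - <<'E'
from h import *
g=lambda x,y,z:ray('top',190+(x+.5)/4-.5,145+(y+.5)/4-.5,z)
post=g(221,195,.084);print('post',post)
tip=g(203,453,.018);print('tip',tip,np.linalg.norm((tip-post)[:2]))
k=g(297,90,.135)
J=[g(*p,.079) for p in[(156,98),(104,229),(215,315),(334,240)]]
for p in J+[k]:
    d=(p-post)[:2];print(p,np.linalg.norm(d),np.degrees(np.arctan2(d[1],d[0])))
J=np.array(J)[:,:2]
d=(tip-post)[:2];print('ptr ang',np.degrees(np.arctan2(d[1],d[0])))
# centre from disc ellipse sides: left 62 right 390, top 48
print(g(226,210,.033), 'jars centre', (J.sum(0)+k[:2])/5)
print('tin',g(457,445,.043),'tape',g(513,108,.025))
E
```

```text
post [0.53763083 0.06500727 0.084     ]
tip [0.37237598 0.08009135 0.018     ] 0.1659418481580542
[0.60332049 0.10763415 0.079     ] 0.07830824635445474 32.98006280728801
[0.51683852 0.14125355 0.079     ] 0.07903046909917287 105.25363319915495
[0.46044144 0.06940875 0.079     ] 0.07731478679156543 176.7364308742793
[ 0.50818336 -0.00785731  0.079     ] 0.07859008364681835 -112.00559122431562
[0.59555712 0.01577533 0.135     ] 0.07602130453890303 -40.361433793232386
ptr ang 174.78462773622329
[0.53486921 0.06330732 0.033     ] jars centre [0.53686819 0.06524289]
tin [ 0.37649053 -0.08761049  0.043     ] tape [ 0.60503575 -0.13501118  0.025     ]
```

>>> carry_out:
  claw: 1
  targets:
    - [[-0.26,-0.2,0],0]
    - [[-0.52,-0.4,0],0]
    - [[-0.78,-0.6,0],0]
    - [[-0.78,-0.6,0],0]
    - [[-0.78,-0.6,0],0]
    - [[-0.78,-0.6,0],0]
    - [[-0.78,-0.6,0],0]
    - [[-0.78,-0.6,0],0]
    - [[-0.78,-0.6,0],0]
    - [[-0.78,-0.6,0],0]
    - [[-0.78,-0.6,0],0]
    - [[-0.78,-0.6,0],0]

```text
time_s: 1.1
eef_pos: [0.3714, 0.3313, 0.2453]
tcp_rot: [[-0.956, 0.292, 0.0], [0.292, 0.956, -0.0], [-0.0, -0.0, -1.0]]
ft_force: [0.5, 0.3, -0.3]
opening: 0.0854
grasp_force: 0.0
```

>>> carry_out:
  targets:
    - [[-0.78,-0.6,0],0]
    - [[-0.78,-0.6,0],0]
    - [[-0.78,-0.6,0],0]
    - [[-0.78,-0.6,0],0]
    - [[-0.78,-0.6,0],0]
    - [[-0.78,-0.6,0],0]
    - [[-0.78,-0.6,0],0]
    - [[-0.78,-0.6,0],0]
    - [[-0.78,-0.6,0],0]
    - [[-0.78,-0.6,0],0]
    - [[-0.52,-0.4,0],0]
    - [[-0.26,-0.2,0],0]

```text
time_s: 2.1
eef_pos: [0.56, 0.0655, 0.2452]
tcp_rot: [[-0.956, 0.295, 0.0], [0.295, 0.956, -0.001], [-0.0, -0.001, -1.0]]
ft_force: [-0.4, 0.1, -0.6]
opening: 0.0854
grasp_force: 0.0
```

```bash
cat > st.py <<'E'
from h import *
import sys
def goal(p,o=None):
    o=o or manip.get_obs();R=np.array(o['tcp_rot']);return R.T@(np.array(p)-o['eef_pos'])/.03
o=manip.get_obs();np.set_printoptions(precision=4,suppress=True)
print(o['time_s'],o['eef_pos'],'q',np.array(o['q']),'yaw_y',np.degrees(np.arctan2(o['tcp_rot'][1][1],o['tcp_rot'][0][1])),'F',np.array(o['ft_force']),o['opening'],o['grasp_force'])
E
python3 - <<'E'
from st import *
import cv2
c=manip.calibration('wrist');im=manip.get_image('wrist');cv2.imwrite('pics/w0.png',im[:,:,::-1])
print(goal([.597,.015,.2]))
X=np.array([.597,.015,.135]);p=c['R']@X+c['t'];print(p[:2]/p[2]*c['fx']+[c['cx'],c['cy']])
E
```

```text
2.1 [0.56   0.0655 0.2452] q [-0.3287  0.4279  0.1454  1.7713 -0.0729  0.9478  1.1179] yaw_y 72.85855594408874 F [-0.4044  0.1322 -0.6265] 0.08542729188830109 0.0
[-1.6647 -1.2369  1.5056]
[211.5818 244.6437]
```

View pics/w0.png

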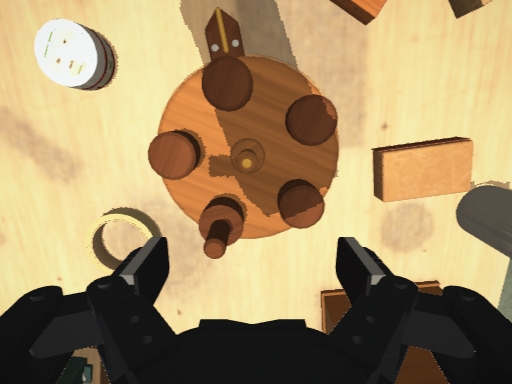

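The wrist view shows the knob top at (214,248), the post top at (247,161) and the pointer tip at (218,10). The knob is 2–3 px from where the top view predicted it.

```bash
python3 - <<'E'
from st import *
for u,v,z in[(214,248,.135),(247,161,.084),(218,10,.018)]:print(ray('wrist',u,v,z))
k=ray('wrist',214,248,.135);print(goal([*k[:2],.11]))
E
```

```text
2.15 [0.5602 0.0652 0.2451] q [-0.3285  0.4283  0.1457  1.7708 -0.0728  0.9479  1.118 ] yaw_y 72.83800135448143 F [-1.0431 -1.925  -0.8522] 0.08541912241896805 0.0
[0.6012 0.0157 0.135 ]
[0.5399 0.0663 0.084 ]
[0.3792 0.0818 0.018 ]
[-1.7891 -1.1705  4.5056]
```

>>> carry_out:
  targets:
    - [[-0.35,-0.24,0],0]
    - [[-0.35,-0.24,0],0]
    - [[-0.35,-0.24,0],0]
    - [[-0.35,-0.24,0],0]
    - [[-0.35,-0.24,0.2],0]
    - [[0,0,0.5],0]
    - [[0,0,0.5],0]
    - [[0,0,0.5],0]
    - [[0,0,0.5],0]
    - [[0,0,0.4],0]
    - [[0,0,0.2],0]
    - [[0,0,0],0]

```text
time_s: 3.15
eef_pos: [0.5985, 0.0189, 0.1599]
tcp_rot: [[-0.957, 0.292, -0.002], [0.292, 0.957, -0.0], [0.002, -0.001, -1.0]]
ft_force: [0.2, 0.4, 0.4]
opening: 0.0856
grasp_force: 0.0
```

```bash
python3 - <<'E'
from st import *
print(goal([.599,.0155,.11]))
E
```

```text
3.15 [0.5985 0.0189 0.1599] q [-0.2236  0.587   0.1345  1.7525 -0.1025  0.811   1.2344] yaw_y 73.04775965523376 F [0.1533 0.4041 0.3924] 0.08563981036575956 0.0
[-0.0517 -0.1035  1.6628]
```

>>> carry_out:
  targets:
    - [[-0.05,-0.1,0.25],0]
    - [[0,0,0.4],0]
    - [[0,0,0.4],0]
    - [[0,0,0.4],0]
    - [[0,0,0.2],0]
    - [[0,0,0],0]

```text
time_s: 3.65
eef_pos: [0.5986, 0.0159, 0.1099]
tcp_rot: [[-0.957, 0.291, -0.003], [0.291, 0.957, -0.0], [0.002, -0.001, -1.0]]
ft_force: [-0.4, -0.2, 0.2]
opening: 0.0854
grasp_force: 0.0
```

>>> carry_out:
  claw: 0.4
  targets:
    - [[0,0,0],0]
    - [[0,0,0],0]
    - [[0,0,0],0]
    - [[0,0,0],0]
    - [[0,0,0],0]
    - [[0,0,0],0]

```text
time_s: 4.15
eef_pos: [0.5996, 0.0159, 0.1121]
tcp_rot: [[-0.957, 0.292, 0.0], [0.292, 0.957, 0.0], [-0.0, 0.0, -1.0]]
ft_force: [0.2, 0.6, 0.8]
opening: 0.0342
grasp_force: 0.0
```

```bash
python3 - <<'E'
from st import *
import cv2
im=manip.get_image('wrist');t=manip.get_image('top')
cv2.imwrite('pics/w1.png',np.vstack([cv2.resize(im[100:384,100:412],(546,497))[:, :,::-1]]))
cv2.imwrite('pics/t1.png',t[:,:,::-1])
E
```

```text
4.15 [0.5996 0.0159 0.1121] q [-0.2087  0.6536  0.1212  1.7796 -0.1124  0.7146  1.2477] yaw_y 73.05070599506108 F [0.2056 0.5846 0.8118] 0.03418006223768462 0.0
```

View pics/w1.png

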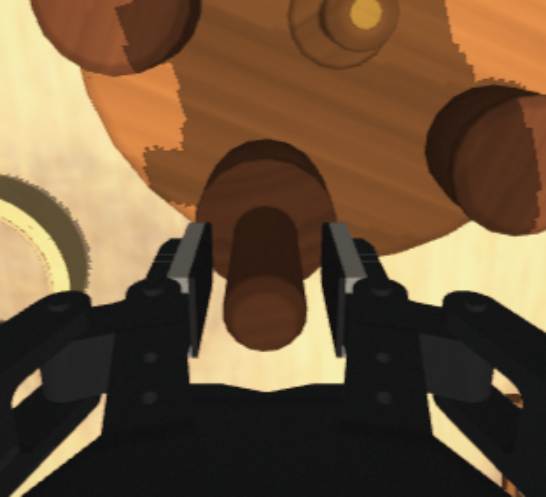

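The knob, near (265,320) in the crop, is centred between the pads, so I'll close on it.

>>> carry_out:
  claw: 0
  targets:
    - [[0,0,0],0]
    - [[0,0,0],0]
    - [[0,0,0],0]
    - [[0,0,0],0]
    - [[0,0,0],0]
    - [[0,0,0],0]
    - [[0,0,0],0]

```text
time_s: 4.83
eef_pos: [0.5996, 0.0158, 0.1121]
tcp_rot: [[-0.957, 0.292, 0.0], [0.292, 0.957, -0.0], [-0.0, 0.0, -1.0]]
ft_force: [-1.5, -0.1, 5.3]
opening: 0.0205
grasp_force: 58.9
```

```bash
cat >plan.py <<'E'
from st import *
C=np.array([.5385,.0655])
def plan(da,n,o=o):
    # tool follows carousel rotation da deg (clockwise) in n rows from current pose
    p=o['eef_pos'][:2]-C;print('r',np.hypot(*p),'ang',np.degrees(np.arctan2(p[1],p[0])))
    s=np.radians(da/n);R2=lambda t:np.array([[np.cos(t),-np.sin(t)],[np.sin(t),np.cos(t)]])
    d=R2(-s)@p-p;R=np.array(o['tcp_rot'])
    print('per row xyz',R.T@[*d,0]/.03,'turn',da/n/6)
    e=R2(-np.radians(da))@(p*.08/np.hypot(*p))+C;print('end',e)
E
python3 -c "
from plan import *
plan(24,12)"
```

```text
4.8333 [0.5996 0.0158 0.1121] q [-0.2086  0.6536  0.1213  1.7796 -0.1123  0.7148  1.2478] yaw_y 73.04910587816704 F [-1.5065 -0.1217  5.2684] 0.020511318577476047 58.88454863335937
r 0.07875308818196515 ang -39.13339700298044
per row xyz [ 0.0361 -0.0842 -0.    ] turn 0.3333333333333333
end [ 0.5747 -0.0059]
```

>>> carry_out:
  targets:
    - [[0.009,-0.021,0],0.083]
    - [[0.018,-0.042,0],0.167]
    - [[0.027,-0.063,0],0.25]
    - [[0.036,-0.084,0],0.333]
    - [[0.036,-0.084,0],0.333]
    - [[0.036,-0.084,0],0.333]
    - [[0.036,-0.084,0],0.333]
    - [[0.036,-0.084,0],0.333]
    - [[0.027,-0.063,0],0.25]
    - [[0.018,-0.042,0],0.167]
    - [[0.009,-0.021,0],0.083]
    - [[0,0,0],0]

```text
time_s: 5.83
eef_pos: [0.5835, 0.0011, 0.1121]
tcp_rot: [[-0.839, 0.544, 0.0], [0.544, 0.839, 0.0], [-0.0, 0.0, -1.0]]
ft_force: [-1.8, 0.3, 4.1]
opening: 0.0206
grasp_force: 58.8
```

```bash
python3 -c "
from plan import *
plan(24,12)"
```

```text
5.8333 [0.5835 0.0011 0.1121] q [-0.2395  0.6394  0.1952  1.8269 -0.1824  0.6923  1.0542] yaw_y 57.02790600043463 F [-1.8219  0.2973  4.1051] 0.020617172075729204 58.824784881435335
r 0.07856076571926691 ang -55.08112902307304
per row xyz [ 0.0359 -0.0841 -0.    ] turn 0.3333333333333333
end [ 0.5537 -0.0131]
```

>>> carry_out:
  targets:
    - [[0.012,-0.028,0],0.111]
    - [[0.024,-0.056,0],0.222]
    - [[0.036,-0.084,0],0.333]
    - [[0.036,-0.084,0],0.333]
    - [[0.036,-0.084,0],0.333]
    - [[0.036,-0.084,0],0.333]
    - [[0.036,-0.084,0],0.333]
    - [[0.036,-0.084,0],0.333]
    - [[0.036,-0.084,0],0.333]
    - [[0.036,-0.084,0],0.333]
    - [[0.036,-0.084,0],0.333]
    - [[0.036,-0.084,0],0.333]

```text
time_s: 6.83
eef_pos: [0.5561, -0.0106, 0.112]
tcp_rot: [[-0.573, 0.819, 0.001], [0.819, 0.573, 0.001], [0.0, 0.001, -1.0]]
ft_force: [0.1, 3.7, 6.2]
opening: 0.0208
grasp_force: 58.9
```

>>> carry_out:
  targets:
    - [[0.036,-0.084,0],0.333]
    - [[0.036,-0.084,0],0.333]
    - [[0.036,-0.084,0],0.333]
    - [[0.036,-0.084,0],0.333]
    - [[0.036,-0.084,0],0.333]
    - [[0.036,-0.084,0],0.333]
    - [[0.036,-0.084,0],0.333]
    - [[0.036,-0.084,0],0.333]
    - [[0.036,-0.084,0],0.333]
    - [[0.036,-0.084,0],0.333]
    - [[0.024,-0.056,0],0.222]
    - [[0.012,-0.028,0],0.111]

```text
time_s: 7.83
eef_pos: [0.5264, -0.0113, 0.1121]
tcp_rot: [[-0.226, 0.974, 0.001], [0.974, 0.226, 0.001], [0.0, 0.001, -1.0]]
ft_force: [2.5, 5.3, 3.8]
opening: 0.0204
grasp_force: 58.7
```

```bash
python3 -c "
from plan import *
plan(24,12)"
```

```text
7.8333 [ 0.5264 -0.0113  0.1121] q [-0.3812  0.5999  0.4007  1.9846 -0.3845  0.6296  0.4988] yaw_y 13.047892218455136 F [2.5053 5.3026 3.7689] 0.02044722396832793 58.71236627921462
r 0.07770520306223684 ang -98.99010353644151
per row xyz [ 0.0354 -0.0832 -0.0001] turn 0.3333333333333333
end [ 0.4949 -0.0016]
```

>>> carry_out:
  targets:
    - [[0.016,-0.028,0],0.111]
    - [[0.028,-0.056,0],0.222]
    - [[0.04,-0.084,0],0.333]
    - [[0.04,-0.084,0],0.333]
    - [[0.04,-0.084,0],0.333]
    - [[0.04,-0.084,0],0.333]
    - [[0.04,-0.084,0],0.333]
    - [[0.04,-0.084,0],0.333]
    - [[0.04,-0.084,0],0.333]
    - [[0.04,-0.084,0],0.333]
    - [[0.04,-0.084,0],0.333]
    - [[0.04,-0.084,0],0.333]

```text
time_s: 8.83
eef_pos: [0.4983, -0.0004, 0.1121]
tcp_rot: [[0.157, 0.988, 0.001], [0.988, -0.157, -0.0], [-0.0, 0.001, -1.0]]
ft_force: [3.4, 1.0, 3.0]
opening: 0.0202
grasp_force: 58.6
```

>>> carry_out:
  targets:
    - [[0.037,-0.084,0],0.333]
    - [[0.037,-0.084,0],0.333]
    - [[0.037,-0.084,0],0.333]
    - [[0.037,-0.084,0],0.333]
    - [[0.037,-0.084,0],0.333]
    - [[0.037,-0.084,0],0.333]
    - [[0.037,-0.084,0],0.333]
    - [[0.037,-0.084,0],0.333]
    - [[0.037,-0.084,0],0.333]
    - [[0.037,-0.084,0],0.333]
    - [[0.024,-0.056,0],0.222]
    - [[0.012,-0.028,0],0.111]

```text
time_s: 9.83
eef_pos: [0.4765, 0.02, 0.112]
tcp_rot: [[0.515, 0.857, 0.002], [0.857, -0.515, -0.001], [0.001, 0.002, -1.0]]
ft_force: [5.7, -0.7, 0.1]
opening: 0.0205
grasp_force: 58.6
```

```bash
python3 -c "
from plan import *
plan(24,12)
P=np.array([(0.5996,.0158),(.5835,.0011),(.5561,-.0106),(.5264,-.0113),o['eef_pos'][:2]])
from scipy.optimize import least_squares
print(least_squares(lambda c:np.hypot(*(P-c[:2]).T)-.08,[.538,.065]).x)
A=np.c_[2*P,np.ones(5)];s=np.linalg.lstsq(A,(P**2).sum(1),rcond=None)[0];print(s,np.sqrt(s[2]+s[0]**2+s[1]**2))
"
```

```text
9.8333 [0.4765 0.02   0.112 ] q [-0.6186  0.5942  0.615   2.1168 -0.6021  0.6055 -0.116 ] yaw_y -30.966935355845017 F [ 5.6745 -0.6995  0.0815] 0.020468450382273823 58.57081712689251
r 0.07687851962414888 ang -143.72506115513977
per row xyz [ 0.036  -0.0819 -0.0001] turn 0.3333333333333333
end [0.4603 0.0485]
[0.5398 0.068 ]
[ 0.5397  0.0653 -0.2895] 0.07774892483934842
```

>>> carry_out:
  targets:
    - [[0.012,-0.028,0],0.111]
    - [[0.024,-0.056,0],0.222]
    - [[0.037,-0.083,0],0.333]
    - [[0.037,-0.083,0],0.333]
    - [[0.037,-0.083,0],0.333]
    - [[0.037,-0.083,0],0.333]
    - [[0.037,-0.083,0],0.333]
    - [[0.037,-0.083,0],0.333]
    - [[0.037,-0.083,0],0.333]
    - [[0.037,-0.083,0],0.333]
    - [[0.037,-0.083,0],0.333]
    - [[0.037,-0.083,0],0.333]

```text
time_s: 10.83
eef_pos: [0.4642, 0.0468, 0.112]
tcp_rot: [[0.798, 0.602, 0.003], [0.602, -0.798, -0.001], [0.002, 0.002, -1.0]]
ft_force: [8.3, -1.7, -4.3]
opening: 0.0203
grasp_force: 58.8
```

>>> carry_out:
  targets:
    - [[0.036,-0.083,0],0.333]
    - [[0.036,-0.083,0],0.333]
    - [[0.036,-0.083,0],0.333]
    - [[0.036,-0.083,0],0.333]
    - [[0.036,-0.083,0],0.333]
    - [[0.036,-0.083,0],0.333]
    - [[0.027,-0.063,0],0.25]
    - [[0.018,-0.042,0],0.167]
    - [[0.009,-0.021,0],0.083]
    - [[0,0,0],0]
    - [[0,0,0],0]
    - [[0,0,0],0]

```text
time_s: 11.83
eef_pos: [0.462, 0.0667, 0.1121]
tcp_rot: [[0.926, 0.377, 0.003], [0.377, -0.926, -0.001], [0.003, 0.002, -1.0]]
ft_force: [9.9, -2.8, -5.4]
opening: 0.0204
grasp_force: 58.8
```

```bash
python3 - <<'E'
from plan import *
import cv2
plan(6,6)
t=manip.get_image('top');s=manip.get_image('wrist')
cv2.imwrite('pics/t2.png',cv2.resize(t[145:265,190:340],None,fx=4,fy=4,interpolation=cv2.INTER_CUBIC)[:,:,::-1])
cv2.imwrite('pics/w2.png',s[:,:,::-1])
E
```

```text
11.8333 [0.462  0.0667 0.1121] q [-0.8443  0.6519  0.7979  2.1475 -0.7848  0.6589 -0.6781] yaw_y -67.87127995260887 F [ 9.9136 -2.7684 -5.4411] 0.020419359728032764 58.8105896813795
r 0.07654697882684737 ang 179.13841527010476
per row xyz [ 0.0178 -0.0408 -0.0001] turn 0.16666666666666666
end [0.4591 0.0751]
```

View pics/t2.png

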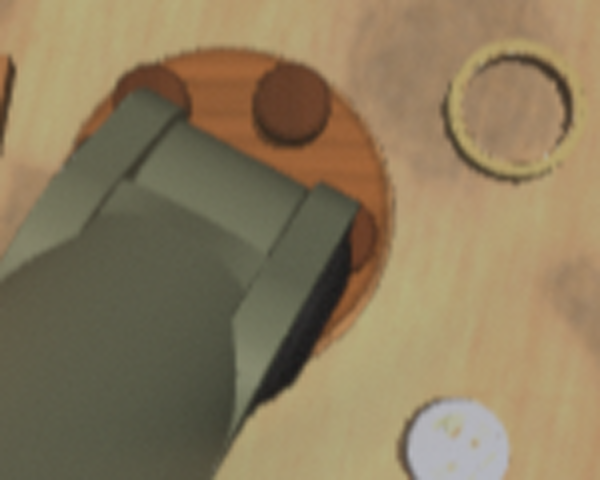

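View pics/w2.png

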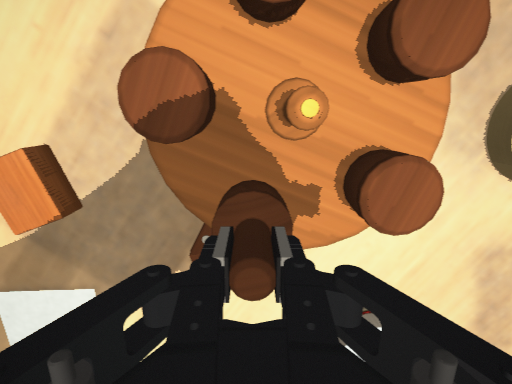

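The top view now shows a flat jar at zoomed (291,103). The wrist view shows the post top at (310,107) and flat jars at about (165,95), (400,193) and (440,37), with the knob gripped centrally. I'll work out the carousel's angle from these.

```bash
python3 - <<'E'
from h import *
g=lambda x,y,z:ray('top',190+(x+.5)/4-.5,145+(y+.5)/4-.5,z)
C=np.array([.5374,.0651])
def m(p,c,t):
    d=p[:2]-c;a=np.degrees(np.arctan2(d[1],d[0]));print(t,np.hypot(*d),a,[round(((a+72*k+360)%360),1) for k in range(5)])
m(g(291,101,.079),C,'top')
c=manip.calibration('wrist')
W={n:ray('wrist',u,v,.079,c) for n,(u,v) in dict(l=(165,95),r=(400,193),tr=(440,37)).items()}
post=ray('wrist',310,107,.086,c)[:2];print(post)
for n in W:m(W[n],post,n)
d=W['r']-W['l'];print(W,np.hypot(*d[:2]),'expect 152.2')
a=np.degrees(np.arctan2(d[1],d[0]))
print('chord l->r dir',a,'perp',a-90,a+90)
E
```

```text
top 0.07810255844028897 -36.30971804480861 [np.float64(323.7), np.float64(35.7), np.float64(107.7), np.float64(179.7), np.float64(251.7)]
[0.54134004 0.06530553]
l 0.0781733642796085 107.42224393704063 [np.float64(107.4), np.float64(179.4), np.float64(251.4), np.float64(323.4), np.float64(35.4)]
r 0.075906319609527 -108.10514817045885 [np.float64(251.9), np.float64(323.9), np.float64(35.9), np.float64(107.9), np.float64(179.9)]
tr 0.07544663173633716 -40.310303666768256 [np.float64(319.7), np.float64(31.7), np.float64(103.7), np.float64(175.7), np.float64(247.7)]
{'l': array([0.51793406, 0.13989262, 0.079     ]), 'r': array([ 0.51775126, -0.0068425 ,  0.079     ]), 'tr': array([0.59887202, 0.01649707, 0.079     ])} 0.1467352410960016 expect 152.2
chord l->r dir -90.07137944539713 perp -180.07137944539713 -0.07137944539712748
```

>>> carry_out:
  targets:
    - [[0.011,-0.02,0],0.083]
    - [[0.024,-0.041,0],0.167]
    - [[0.024,-0.041,0],0.167]
    - [[0.024,-0.041,0],0.167]
    - [[0.024,-0.041,0],0.167]
    - [[0.011,-0.02,0],0.083]
    - [[0,0,0],0]
    - [[0,0,0],0]
    - [[0,0,0],0]
    - [[0,0,0],0]
    - [[0,0,0],0]
    - [[0,0,0],0]

```text
time_s: 12.93
eef_pos: [0.4624, 0.0735, 0.1121]
tcp_rot: [[0.956, 0.294, 0.002], [0.294, -0.956, -0.001], [0.001, 0.001, -1.0]]
ft_force: [4.6, -3.9, 2.7]
opening: 0.0204
grasp_force: 59.8
```

```bash
python3 - <<'E'
from plan import *
import cv2
plan(1,1)
t=manip.get_image('top');s=manip.get_image('side')
f=lambda i:cv2.resize(i,None,fx=4,fy=4,interpolation=cv2.INTER_CUBIC)
# jar blob nearest back right in top, before/after comparable
hs=[f(t[145:265,190:340][10:60,50:100]), f(s[165:265,160:260])]
cv2.imwrite('pics/f.png',np.hstack([cv2.copyMakeBorder(hs[0],0,200,0,0,0),hs[1]])[:,:,::-1])
E
```

```text
12.9333 [0.4624 0.0735 0.1121] q [-0.8715  0.6659  0.8223  2.1433 -0.8073  0.675  -0.7577] yaw_y -72.88589921816953 F [ 4.6066 -3.8924  2.7149] 0.020426346812418544 59.775563827715814
r 0.07648979652830537 ang 174.01083528279733
per row xyz [ 0.0178 -0.0408 -0.    ] turn 0.16666666666666666
end [0.4591 0.0752]
```

View pics/f.png

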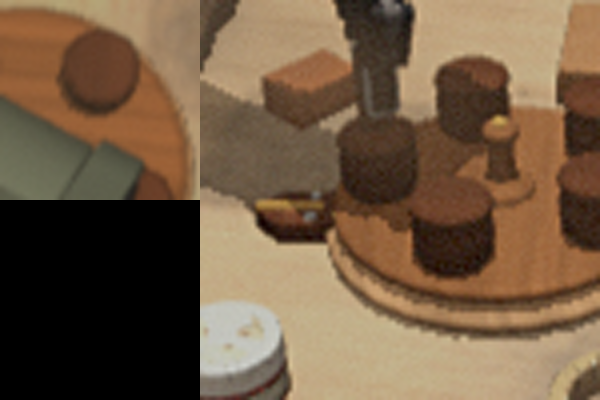

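The top crop shows the flat jar at zoomed (299,109). In the side view the gripped jar lies in line with the brass line, and the tin and block haven't moved.

```bash
python3 - <<'E'
from h import *
import cv2
g=lambda x,y,z:ray('top',190+(x+.5)/4-.5,145+(y+.5)/4-.5,z)
for C in([.5374,.0651],):
  d=g(299,107,.079)[:2]-C;a=np.degrees(np.arctan2(d[1],d[0]));print(np.hypot(*d),a+216)
# brass line in wrist start image + top image
for n in('top0','w0'):
    im=cv2.imread(f'pics/{n}.png');h=cv2.cvtColor(im,cv2.COLOR_BGR2HSV)
    x0,x1,y0,y1=(228,256,236,264) if n=='top0' else (200,245,5,60)
    s=h[y0:y1,x0:x1].astype(int)
    m=(s[...,0]>16)&(s[...,0]<32)&(s[...,1]>130)&(s[...,2]>90)
    v,u=np.nonzero(m);print(n,m.sum(),u.min()+x0,u.max()+x0,v.min()+y0,v.max()+y0,np.c_[u+x0,v+y0][::max(1,len(u)//8)].tolist())
# wrist now
c=manip.calibration('wrist');import cv2
im=manip.get_image('wrist');cv2.imwrite('pics/w3.png',im[:,:,::-1])
E
```

```text
0.07817623209394128 174.84133948553742
top0 35 239 242 241 257 [[241, 241], [241, 243], [241, 245], [242, 246], [241, 248], [241, 250], [241, 252], [241, 254], [240, 256]]
w0 242 215 228 8 52 [[216, 8], [218, 13], [221, 18], [220, 24], [224, 29], [223, 35], [222, 41], [226, 46], [226, 52]]
```

View pics/w3.png

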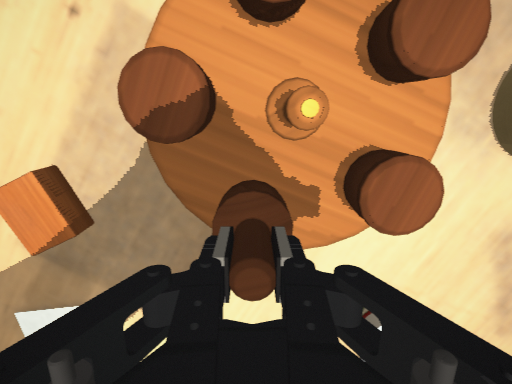

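The carousel reads 174.8° against a pointer direction of about 174.7°, so I'll hold it here for more than three seconds.

>>> carry_out:
  targets:
    - [[0,0,0],0]
    - [[0,0,0],0]
    - [[0,0,0],0]
    - [[0,0,0],0]
    - [[0,0,0],0]
    - [[0,0,0],0]
    - [[0,0,0],0]
    - [[0,0,0],0]
    - [[0,0,0],0]
    - [[0,0,0],0]
    - [[0,0,0],0]
    - [[0,0,0],0]

```text
time_s: 14.08
eef_pos: [0.4624, 0.0735, 0.1121]
tcp_rot: [[0.956, 0.294, 0.002], [0.294, -0.956, -0.001], [0.001, 0.001, -1.0]]
ft_force: [5.2, -2.8, 2.8]
opening: 0.0204
grasp_force: 59.8
```

>>> carry_out:
  targets:
    - [[0,0,0],0]
    - [[0,0,0],0]
    - [[0,0,0],0]
    - [[0,0,0],0]
    - [[0,0,0],0]
    - [[0,0,0],0]
    - [[0,0,0],0]
    - [[0,0,0],0]
    - [[0,0,0],0]
    - [[0,0,0],0]
    - [[0,0,0],0]
    - [[0,0,0],0]

```text
time_s: 15.08
eef_pos: [0.4624, 0.0735, 0.1121]
tcp_rot: [[0.956, 0.294, 0.002], [0.294, -0.956, -0.001], [0.001, 0.001, -1.0]]
ft_force: [4.1, -3.2, 3.1]
opening: 0.0203
grasp_force: 59.8
```

>>> carry_out:
  targets:
    - [[0,0,0],0]
    - [[0,0,0],0]
    - [[0,0,0],0]
    - [[0,0,0],0]
    - [[0,0,0],0]
    - [[0,0,0],0]
    - [[0,0,0],0]
    - [[0,0,0],0]
    - [[0,0,0],0]
    - [[0,0,0],0]
    - [[0,0,0],0]
    - [[0,0,0],0]

```text
time_s: 16.08
eef_pos: [0.4624, 0.0735, 0.112]
tcp_rot: [[0.956, 0.294, 0.002], [0.294, -0.956, -0.001], [0.001, 0.001, -1.0]]
ft_force: [4.0, -3.8, 1.9]
opening: 0.0203
grasp_force: 59.8
```

>>> carry_out:
  targets:
    - [[0,0,0],0]
    - [[0,0,0],0]
    - [[0,0,0],0]
    - [[0,0,0],0]
    - [[0,0,0],0]
    - [[0,0,0],0]
    - [[0,0,0],0]
    - [[0,0,0],0]
    - [[0,0,0],0]
    - [[0,0,0],0]
    - [[0,0,0],0]
    - [[0,0,0],0]

```text
time_s: 17.08
eef_pos: [0.4624, 0.0735, 0.112]
tcp_rot: [[0.956, 0.294, 0.002], [0.294, -0.956, -0.001], [0.001, 0.001, -1.0]]
ft_force: [4.1, -3.1, 2.4]
opening: 0.0205
grasp_force: 59.8
```

```bash
python3 - <<'E'
from st import *
print(manip.job_done())
E
```

```text
17.0833 [0.4624 0.0735 0.112 ] q [-0.8715  0.6659  0.8222  2.1434 -0.8073  0.6751 -0.7577] yaw_y -72.88556557853292 F [ 4.0641 -3.0519  2.3791] 0.02051736823030432 59.77352761197835
the job is handed in; nothing more can be done
None
```

The tall-knob jar stands at the pointer (carousel measured at 174.8°, pointer at about 174.7°), was held still for over 4 s and is still gripped; the loose things were left alone and the job was handed in at 17.1 s.

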